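Find the socket that fits the capped fishplate bolt nut

ROBOT

A 6-joint arm with a two-finger parallel gripper is mounted at the origin on the work surface. World frame = base frame: x ahead of the robot, y to its left, z up, the work surface at z = 0. Lengths are in m, angles in rad, forces in N, time in s.
With the tool pointing down it reaches from about 0.3 to 0.825 m from the base axis. Payload 5.4 kg.
Tool frame: the origin (TCP) lies between the finger pads, 19 mm behind the fingertips; this is the grasp point; z points along the fingers, y is the line along which they close (so a half turn about z gives the same grasp; the last joint's range is limited). The gripper opens to 92 mm and grips with 3 to 60 N. Pads are 20 mm wide; open, the fingers measure 128 mm over their backs; the gripper's body (75 mm by 189 mm) begins 69 mm behind the grasp point.
Start: joints at [-1.534, 0.158, 1.597, -0, 1.386, -0.21], TCP at [0.14, -0.558, 0.233] pointing down, gripper open.
Joint ranges: [-2.91, 2.91], [-0.94, 2.29], [0.18, 2.7], [-1.29, 4.43], [0.17, 2.64], [-3, 3]. Speed limits (rad/s): [2.57, 2.57, 3.14, 3.14, 3.14, 3.14].

INTERFACE

Orientations are given as a unit quaternion [w, x, y, z].
In Python, from workcell import bot, imaging gives the robot as it stands.
- The arm moves only by the tool apply_moves, never from a script. Its argument "motion" is a list of rows, each a list of 3 entries, a list of its own where there are three numbers: the shift along the tool's x, y, z in parts of the range, where 1.0 means 0.75 m, then the turn about the tool's z in normalised numbers (1 is 90 degrees), then the closure, from 0 (fully open) to 1 (shut). In form: [[[x, y, z], roll, claw], ...]. A call has 1 to 12 rows; each row is the pose to reach, as a shift and turn from the pose commanded when the call began, along the tool's axes at that moment; what a row does not reach only later rows make up. A row lasts 1/12 s, in which the tool goes at most 41.7 mm and 7.16 degrees, less where a joint would pass 70% of its speed; a pose out of reach is approached as far as the arm can. A shift or turn number past 1, either way, is cut back to 1. A call with a gripper value outside its range is refused whole. The fingers move at their own pace and stop on an object; "force" is the grip in N (left out, the last holds). Time passes only in rows, so rows that repeat a pose let the fingers close. It gives the time, the measured TCP pose, the force, the opening and the grip force at its end, in the units of the state.
- bot.state(): the state, without advancing time (a new reading comes with each control period).
- imaging.camera(name): name is "side" or "top" or "wrist"; returns a dict with "pixels" (480x640x3 uint8, red, green, blue), "fx", "fy", "cx", "cy" (pixels), "k1" (the pictures are not rectified: a ray, as slopes to the right and down, at radius r is drawn at 1 + k1 r^2 times it, then the intrinsics apply), "xyz" and "attitude" of the camera in the world. Camera axes: x right, y down, z forward; pixel columns grow to the right and rows downward; lengths in m; the calibration is good to about 2 mm. A picture is of the moment at which its call begins. There is no depth.
- bot.hand_in(): hands the job in; it is judged then, once.
The state is a dict: "t": time; "joint_positions": joint angles; "dq": joint speeds; "effort": joint torques, N m; "position": TCP position; "tcp_rot": TCP orientation; "force": force on the tool from outside, world axes, zero at the start; "wrist_torque": the same for the moment, N m; "gripper_width": opening from 0.0 (shut) to 1.0 (fully open); "grasp_force": force on a finger pad.
Only numpy, scipy, OpenCV 4.12 (cv2) and the standard library are available. Lean on these libraries where they do the work, as an engineer would, in place of code of your own. Each camera call takes 0.05 s, during which the arm holds its last target. There are 200 camera calls.

TASK

Lift the blue rubber cap off the nut in the middle of the fixture plate and stand it upright on the bench. Then try the torque sockets on that nut, standing each one that does not fit back upright on the bench, until you have the one that slides fully home over the nut, mouth down flush on the plate. Finish still gripping that socket by its square adapter, seated on the nut: do not let go of it; leave the washer, the plug gauge and the tin alone.

Things in the scene. Friction and masses are not known exactly. Their poses are not given: they have to be found in the camera images.
- fixture: Grey cam lock plate fixed to the bench, 110 mm (its x) by 270 mm (its y), 24 mm thick; locked lever cam on its +x edge, up to 44 mm high, not to be used. Origin: centre of the underside. Three black bolts stand on it, nut up, in a row along its y at -90, 0 and +90 mm; which bolt stands where changes from run to run. Every nut has a flat facing the plate's x.
- seat (a point): Working place: on the plate's top face (24 mm up), on the axis of the middle bolt, under the cap, ringed in yellow. Axes as the plate's. The bolt here is any of three: nut 24, 30 or 36 mm across flats with its stud ending 52, 40 or 28 mm above the plate. Nuts are 18 mm high, the top 4 mm being 1.5 mm narrower. A fitting socket's mouth comes down onto the plate here.
- cap: Blue rubber cap over the middle bolt: cup 58 mm outside, 48 mm inside diameter, open below, 62 mm tall (57 inside), with a round grip stem 24 mm in diameter on top (62 to 100 mm height). Origin: centre of the open underside, z up. 0.12 kg. There is room for it on the bench between the robot and the plate, about 0.43 m from the base, 13 deg to the left.
- socket_small: Red collar: hex socket, 50 mm across flats, 60 tall, mouth down, 0.4 kg, with a 25 mm square grip adapter on top (60 to 100 mm height). Origin: centre of the mouth, z up; x and y look out of adapter flats, x also out of a flat of both hexagons, outer and bore. Bore 27 across flats, 56 deep, for the 24 nut; on larger nuts it stays 18 mm up.
- socket_mid: Yellow collar: hex socket, 50 mm across flats, 60 tall, mouth down, 0.4 kg, with a 25 mm square grip adapter on top (60 to 100 mm height). Origin: centre of the mouth, z up; x and y look out of adapter flats, x also out of a flat of both hexagons, outer and bore. Bore 33 across flats, 44 deep, for the 30 nut; stays 18 mm up on the 36 nut, 8 mm up (on the stud) on the 24.
- socket_large: Green collar: hex socket, 50 mm across flats, 60 tall, mouth down, 0.4 kg, with a 25 mm square grip adapter on top (60 to 100 mm height). Origin: centre of the mouth, z up; x and y look out of adapter flats, x also out of a flat of both hexagons, outer and bore. Bore 39 across flats, 32 deep, for the 36 nut; stays 8 mm up on the 30's stud, 20 mm on the 24's.
- washer: Bronze-coloured washer lying flat on the bench, 42 mm across, 6 mm thick. Origin: centre of the underside. To be left alone.
- gauge: Blue rubber-handled plug gauge lying on the bench, 115 mm along its x, 22 mm wide and high. Origin: under the middle of the handle. To be left alone.
- tin: Small green tin, 60 mm in diameter, 42 mm tall, upright on the bench. Origin: centre of the underside. To be left alone.

How it is judged:
On the way:
1. the blue cap stands upright on the bench, away from the nut (horizontal distance between cap and seat above 0.08 m and height (world z) of cap below 0.006 m and angle between cap's own z axis and vertical below 0.1 rad), for 0.2 s.
At the end, for the whole second after the job is handed in: One socket home on the middle nut (mouth within 4 mm of the plate, 5 mm of its axis, tilt < 0.06 rad), its adapter still gripped (over 4 N, TCP at most 10 mm above its top); the other sockets and the cap (80 mm off) released, upright (0.1 rad) on the bench (within 6 mm) (all of step 1 and contact force between the fingers and cap below 0.5 N and ((z of socket_small in the frame of seat below 0.004 m and horizontal distance between socket_small and seat below 0.005 m and angle between socket_small's own z axis and vertical below 0.06 rad and contact force between the fingers and socket_small above 4 N and z of the grasp point in the frame of socket_small below 0.11 m and height (world z) of each of socket_mid, socket_large below 0.006 m and angle between each of socket_mid, socket_large's own z axis and vertical below 0.1 rad and linear speed of each of socket_mid, socket_large below 0.05 m/s and contact force between the fingers and socket_mid below 0.5 N and contact force between the fingers and socket_large below 0.5 N) or (z of socket_mid in the frame of seat below 0.004 m and horizontal distance between socket_mid and seat below 0.005 m and angle between socket_mid's own z axis and vertical below 0.06 rad and contact force between the fingers and socket_mid above 4 N and z of the grasp point in the frame of socket_mid below 0.11 m and height (world z) of each of socket_small, socket_large below 0.006 m and angle between each of socket_small, socket_large's own z axis and vertical below 0.1 rad and linear speed of each of socket_small, socket_large below 0.05 m/s and contact force between the fingers and socket_small below 0.5 N and contact force between the fingers and socket_large below 0.5 N) or (z of socket_large in the frame of seat below 0.004 m and horizontal distance between socket_large and seat below 0.005 m and angle between socket_large's own z axis and vertical below 0.06 rad and contact force between the fingers and socket_large above 4 N and z of the grasp point in the frame of socket_large below 0.11 m and height (world z) of each of socket_small, socket_mid below 0.006 m and angle between each of socket_small, socket_mid's own z axis and vertical below 0.1 rad and linear speed of each of socket_small, socket_mid below 0.05 m/s and contact force between the fingers and socket_small below 0.5 N and contact force between the fingers and socket_mid below 0.5 N))); the arm keeps its last pose, push and grip.
It fails at once if the washer is pushed more than 20 mm (distance of washer from where it was at the start of the episode above 0.02 m).
It fails at once if the gauge is pushed more than 20 mm (distance of gauge from where it was at the start of the episode above 0.02 m).
It fails at once if the tin is pushed more than 20 mm (distance of tin from where it was at the start of the episode above 0.02 m).
It also fails if it takes over 70 s, if anything falls off the work surface, if the arm or the gripper's body presses on something with over 40 N, if the wrist force passes 120 N, or if a joint passes its speed limit or range.

## Working session

There is one attempt and no reset: what is moved stays moved. The work goes in short steps, Python scripts to look and compute and a tool call to move; the robot and the scene stay as the last step left them, time stands still between calls to the robot, and variables do not carry over. Pictures are saved under pics/ and viewed, at most 10 in all, crops included, and the job is handed in when it is done.

Besides the shell and the picture viewer there is one more tool, called after ">>>" as name([rows], argument=value, ...), one row to a line, values as JSON. apply_moves: Moves the arm, as the interface text tells. Its arguments: {"type":"object","properties":{"motion":{"type":"array"},"force":{"type":"number"}},"required":["motion"]}

```bash
mkdir -p pics; cat > h.py <<'E'
import numpy as np, cv2
from workcell import bot, imaging
from scipy.spatial.transform import Rotation as R
def Rq(q): return R.from_quat([q[1],q[2],q[3],q[0]]).as_matrix()
def K(c): return np.array([[c['fx'],0,c['cx']],[0,c['fy'],c['cy']],[0,0,1.]])
def att(c):
    a=np.array(c['attitude'],float); return Rq(a) if a.size==4 else a.reshape(3,3)
def ray(c,uv):
    uv=np.array(uv,float).reshape(-1,1,2)
    n=cv2.undistortPoints(uv,K(c),np.array([c['k1'],0,0,0,0.]))
    # exact inverse by iteration
    d=(uv[:,0]-[c['cx'],c['cy']])/[c['fx'],c['fy']]; x=n[:,0].copy()
    for _ in range(50): x=d/(1+c['k1']*(x**2).sum(1,keepdims=True))
    v=np.c_[x,np.ones(len(x))]@att(c).T
    return v
def onz(c,uv,z):
    v=ray(c,uv); o=np.array(c['xyz']); return o+v*((z-o[2])/v[:,2:3])
def proj(c,P):
    p=(np.atleast_2d(P)-np.array(c['xyz']))@att(c); s=p[:,:2]/p[:,2:]
    s=s*(1+c['k1']*(s**2).sum(1,keepdims=True)); return s*[c['fx'],c['fy']]+[c['cx'],c['cy']]
def tri(*cr):
    A=np.zeros((3,3));b=np.zeros(3)
    for c,uv in cr:
        v=ray(c,uv)[0];v/=np.linalg.norm(v);M=np.eye(3)-np.outer(v,v);A+=M;b+=M@np.array(c['xyz'])
    return np.linalg.solve(A,b)
def blobs(c,lo,hi,amin=60):
    h=cv2.cvtColor(c['pixels'],cv2.COLOR_RGB2HSV); m=cv2.inRange(h,np.array(lo),np.array(hi))
    n,l,s,ce=cv2.connectedComponentsWithStats(m)
    return [(s[i].tolist(),ce[i].round(1).tolist()) for i in range(1,n) if s[i][4]>amin]
def save(c,f): cv2.imwrite('pics/'+f,c['pixels'][:,:,::-1])
E
python3 - <<'E'
from h import *
for n in ['side','top','wrist']:
    c=imaging.camera(n); save(c,n+'0.png'); print(n,c['xyz'],c['attitude'],c['fx'],c['fy'],c['cx'],c['cy'],c['k1'])
print(bot.state())
E
```

```text
side [0.01377329 0.84133454 0.84481274] [ 0.13134356 -0.24471034  0.86249187 -0.42305259] 596.3708249169599 596.3708249169599 315.13754476276233 244.0135010857084 -0.10496955533368152
top [ 0.49567529 -0.05688811  0.94688804] [-0.01926588  0.71283425 -0.70040037  0.03058562] 475.4511815535376 475.4511815535376 320.48417921093056 235.71348412562608 0.010566464026664099
wrist [ 0.21783052 -0.53705639  0.38436164] [ 0.11322331  0.78074114 -0.60814446 -0.08822738] 388.11853657327174 388.11853657327174 318.3919102788809 247.42367505572795 -0.08407037335173587
{'t': 0.15, 'joint_positions': array([-1.53412533e+00,  1.58896941e-01,  1.59792337e+00, -2.50854895e-05,
        1.38619793e+00, -2.10104630e-01]), 'dq': array([ 0.00027817, -0.00099456, -0.00447047, -0.0009563 , -0.00068875,
       -0.00159047]), 'effort': array([ 5.77344126e-04, -3.85912335e+01, -3.22435963e+01,  7.02121225e-02,
        3.50445940e-02, -7.62302511e-05]), 'position': array([ 0.14041273, -0.55712651,  0.23255902]), 'tcp_rot': array([-7.11185546e-04,  9.92396840e-01,  1.23077227e-01,  4.94523013e-05]), 'force': array([-0.08466112, -0.18989834, -0.51332234]), 'wrist_torque': array([-0.02965424,  0.09425311, -0.00820867]), 'grasp_force': 0.0, 'gripper_width': 1.00344588570864}
```

View pics/top0.png

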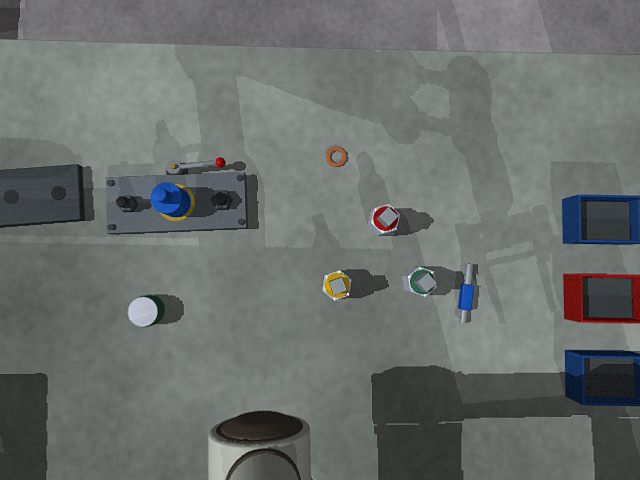

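View pics/side0.png

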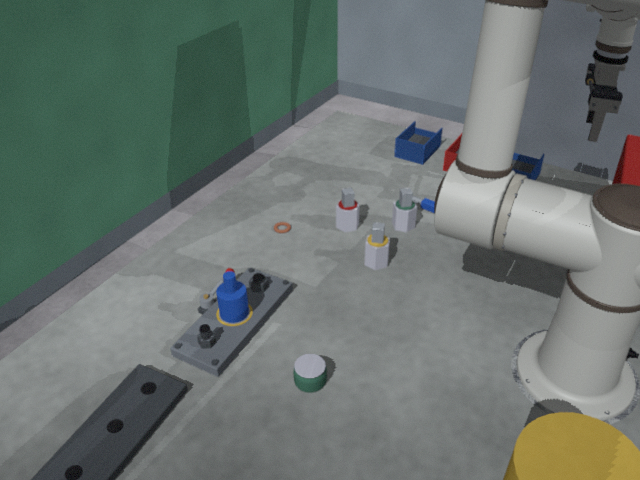

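The top view shows the cap at (172,200) on the plate, with open bolts at (126,203) and (221,200). The red socket is at (385,219), yellow at (337,285), green at (422,281), the tin at (146,311), the washer at (337,156) and the gauge at (467,293). The side view shows the same items: cap (233,300), red (347,210), yellow (377,247), green (404,210).

```bash
python3 - <<'E'
from h import *
t=cv2.imread('pics/top0.png'); s=cv2.imread('pics/side0.png')
def cr(im,u,v,w=25): return cv2.resize(im[v-w:v+w,u-w:u+w],(260,260),interpolation=cv2.INTER_CUBIC)
g=np.vstack([np.hstack([cr(t,385,219),cr(t,337,285),cr(t,422,281)]),np.hstack([cr(t,126,203),cr(t,221,200),cr(s,206,333)])])
g2=np.hstack([cr(s,258,282),cr(t,172,200),])
cv2.imwrite('pics/m0.png',g)
# colour blobs in both views
for n in ['top','side']:
    c=imaging.camera(n)
    for k,lo,hi in [('red',(0,120,60),(6,255,255)),('red2',(174,120,60),(180,255,255)),('yel',(20,110,80),(32,255,255)),('grn',(65,80,30),(90,255,255)),('blue',(105,130,40),(125,255,255))]:
        print(n,k,blobs(c,lo,hi,25))
E
```

```text
top red [([216, 157, 10, 11, 71], [219.8, 162.1]), ([374, 207, 24, 24, 171], [382.5, 220.1]), ([563, 274, 77, 49, 1388], [593.9, 296.5])]
top red2 []
top yel [([161, 184, 34, 37, 173], [182.2, 205.8]), ([325, 273, 24, 25, 262], [335.9, 284.6])]
top grn [([410, 270, 24, 24, 191], [418.6, 281.1]), ([144, 295, 21, 29, 172], [157.9, 307.1])]
top blue [([150, 182, 41, 35, 1060], [169.9, 199.4]), ([562, 195, 78, 50, 1856], [597.0, 218.0]), ([458, 284, 16, 27, 347], [465.5, 296.9]), ([565, 350, 75, 56, 1951], [596.4, 377.7])]
side red [([443, 134, 19, 37, 258], [450.8, 154.0]), ([613, 135, 27, 51, 852], [630.0, 162.6]), ([339, 202, 18, 7, 38], [347.2, 205.9])]
side red2 []
side yel [([368, 235, 20, 12, 84], [377.6, 241.6]), ([216, 305, 37, 21, 102], [234.6, 317.9]), ([504, 412, 136, 68, 7328], [572.6, 450.4])]
side grn [([0, 0, 337, 306, 64619], [134.8, 106.8]), ([396, 202, 18, 7, 37], [404.8, 206.0]), ([294, 370, 33, 22, 390], [309.7, 382.4])]
side blue [([395, 122, 47, 42, 1071], [416.4, 144.9]), ([513, 153, 31, 27, 324], [529.3, 164.8]), ([421, 198, 14, 15, 139], [427.9, 204.7]), ([216, 272, 33, 51, 1205], [232.1, 298.9])]
```

View pics/m0.png

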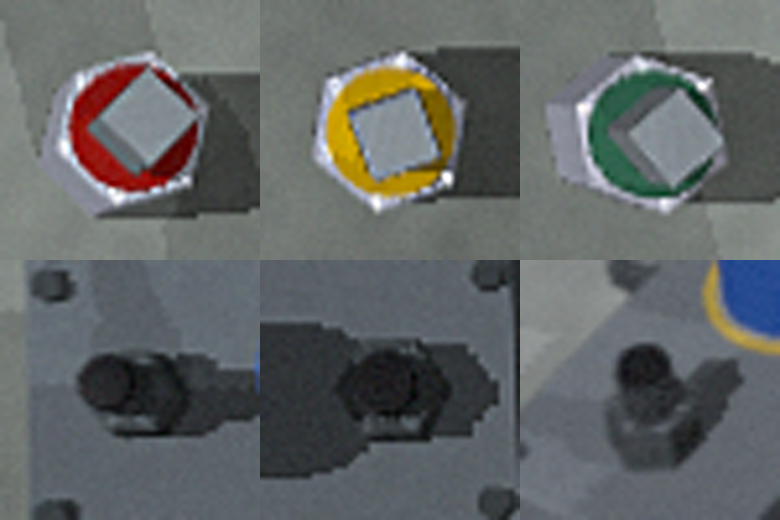

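```bash
python3 - <<'E'
from h import *
np.set_printoptions(precision=4,suppress=True)
T=imaging.camera('top');S=imaging.camera('side')
print('studL',tri((T,(121.6,201.7)),(S,(205,328.2))))
print('stem',tri((T,(162,190)),(S,(229,272))))
for n,a,b in [('red',(388.5,216.7),(347.5,192)),('yel',(337.6,285.8),(377.6,227)),('grn',(427,282.3),(404.5,189))]:
    print(n,tri((T,a),(S,b)),onz(T,[a],.1))
for n,p in [('tin',(144,309)),('wash',(337,156)),('g1',(471,264)),('g2',(463,322))]: print(n,onz(T,[p],.02))
print('plate',onz(T,[(108,178),(244,171),(247,229),(108,235)],.024))
s=bot.state(); print(Rq(s['tcp_rot']))
W=imaging.camera('wrist'); print('cam in tool',Rq(s['tcp_rot']).T@(np.array(W['xyz'])-s['position']),'\n',Rq(s['tcp_rot']).T@att(W))
E
```

```text
studL [0.6147 0.3012 0.0582]
stem [0.6268 0.2064 0.121 ]
red [ 0.5932 -0.1927  0.0913] [[ 0.592  -0.1914  0.1   ]]
yel [ 0.467  -0.1021  0.0928] [[ 0.4671 -0.1018  0.1   ]]
grn [ 0.4773 -0.26    0.1006] [[ 0.476  -0.2609  0.1   ]]
tin [[0.4142 0.265  0.02  ]]
wash [[ 0.72   -0.1012  0.02  ]]
g1 [[ 0.5112 -0.3663  0.02  ]]
g2 [[ 0.3988 -0.3501  0.02  ]]
plate [[0.6659 0.3438 0.024 ]
 [0.6853 0.0809 0.024 ]
 [0.5715 0.0719 0.024 ]
 [0.5549 0.3386 0.024 ]]
[[ 0.9697  0.2443 -0.    ]
 [ 0.2443 -0.9697  0.0005]
 [ 0.0001 -0.0005 -1.    ]]
cam in tool [ 0.08   -0.0007 -0.1519] 
 [[ 0.0005 -0.9587 -0.2845]
 [ 1.     -0.      0.0017]
 [-0.0017 -0.2845  0.9587]]
```

Units first: shifts go in shares of 0.75 m and turns go in shares of 90 degrees. So 0.36 m is 0.48, -0.3 m is -0.4, 10 degrees is 0.1111.

>>> apply_moves([
  [[0.48,-0.4,0],0.1111,0],
  [[0.48,-0.4,0],0.1111,0],
  [[0.48,-0.4,0],0.1111,0],
  [[0.48,-0.4,0],0.1111,0],
  [[0.48,-0.4,0],0.1111,0],
  [[0.48,-0.4,0],0.1111,0],
  [[0.48,-0.4,0],0.1111,0],
  [[0.48,-0.4,0],0.1111,0],
  [[0.48,-0.4,0],0.1111,0],
  [[0.48,-0.4,0],0.1111,0],
  [[0.48,-0.4,0],0.1111,0],
  [[0.48,-0.4,0],0.1111,0],
])

```text
t: 1.4
position: [0.4184, -0.1744, 0.2335]
tcp_rot: [-0.001, 0.999, 0.039, 0.001]
force: [-0.2, 0.2, -1.0]
gripper_width: 1.001
grasp_force: 0.0
```

```bash
python3 - <<'E'
from h import *
c=imaging.camera('wrist'); save(c,'w1.png'); np.save('w1.npy',c,allow_pickle=True); s=bot.state(); print(s['t'],s['position'],Rq(s['tcp_rot'])[:,0], np.abs(s['dq']).max())
E
```

```text
1.45 [ 0.41806554 -0.17518827  0.23342038] [0.99697383 0.07773097 0.00103483] 0.09758003419391217
```

View pics/w1.png

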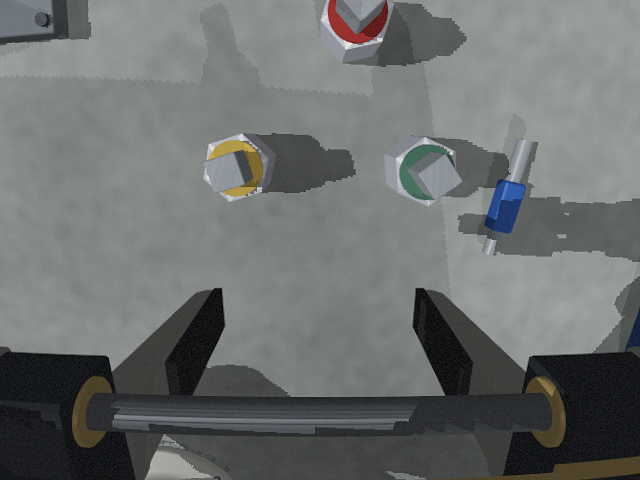

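The wrist view shows yellow at (237,167) and green at (425,170), with red partly visible at (357,20). Next I go towards the cap.

Scaled: -0.375 m is -0.5, 0.11 m is 0.1467.

>>> apply_moves([
  [[0.1467,-0.5,0],0,0],
  [[0.1467,-0.5,0],0,0],
  [[0.1467,-0.5,0],0,0],
  [[0.1467,-0.5,0],0,0],
  [[0.1467,-0.5,0],0,0],
  [[0.1467,-0.5,0],0,0],
  [[0.1467,-0.5,0],0,0],
  [[0.1467,-0.5,0],0,0],
  [[0.1467,-0.5,0],0,0],
  [[0.1467,-0.5,0],0,0],
  [[0.1467,-0.5,0],0,0],
  [[0.1467,-0.5,0],0,0],
])

```text
t: 2.45
position: [0.4991, 0.2023, 0.233]
tcp_rot: [0.001, 0.999, 0.036, -0.0]
force: [-0.0, -0.3, 0.7]
gripper_width: 1.002
grasp_force: 0.0
```

```bash
python3 - <<'E'
from h import *
c=imaging.camera('wrist'); save(c,'w2.png'); np.save('w2.npy',c,allow_pickle=True); s=bot.state(); print(s['t'],s['position'],Rq(s['tcp_rot'])[:,0], np.abs(s['dq']).max())
print(blobs(c,(105,130,40),(125,255,255),100),blobs(c,(20,110,80),(32,255,255)))
E
```

```text
2.5 [0.49912196 0.20164168 0.23309594] [ 9.97455910e-01  7.12841762e-02 -5.24173376e-04] 0.017976154185780427
[([277, 34, 79, 86, 5200], [316.0, 75.9])] [([276, 76, 82, 52, 583], [317.5, 110.9]), ([610, 265, 30, 45, 553], [621.7, 284.6]), ([532, 377, 34, 70, 490], [553.5, 406.6]), ([72, 380, 23, 67, 336], [79.1, 417.1]), ([529, 457, 111, 23, 839], [593.0, 469.0]), ([496, 475, 32, 5, 85], [512.6, 477.1])]
```

View pics/w2.png

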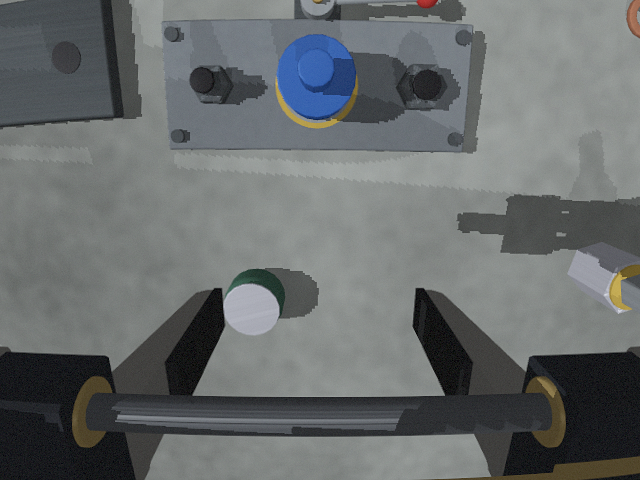

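The wrist view shows the plate corners at about (163,22), (472,25), (474,152) and (167,151), and the cap stem top at (316,70). The bolts are at (208,83) and (423,86); the right-hand nut is the larger. Next I compute the plate pose and identify the two open bolts.

```bash
python3 - <<'E'
from h import *
np.set_printoptions(precision=4,suppress=True)
c=np.load('w2.npy',allow_pickle=True).item()
T=imaging.camera('top')
P=onz(c,[(163,22),(472,25),(474,152),(167,151)],.024); print(P)
L=P[0]-P[1];Mv=P[3]-P[2]; ctr=P.mean(0); d=(L+Mv)[:2]; ang=np.degrees(np.arctan2(-d[0],d[1])); print('ctr',ctr,'yaw',ang,np.linalg.norm(L),np.linalg.norm(Mv),np.linalg.norm(P[0]-P[3]))
print('ring z.024',onz(c,[(317.5,100)],.024),'stem top',tri((c,(316,70)),(T,(162,190))),onz(c,[(316,70)],.124))
a=np.radians(ang);X=np.array([np.cos(a),np.sin(a),0]);Y=np.array([-np.sin(a),np.cos(a),0])
im=c['pixels'][:,:,::-1].copy(); out=[]
c0=np.array([ctr[0],ctr[1],0])
for y in (.09,-.09):
    row=[]
    for af,h in ((24,52),(30,40),(36,28)):
        k=cv2.resize(im,None,fx=1,fy=1)
        o=c0+Y*y
        r=af/2000/np.cos(np.pi/6)
        hexp=np.array([o+r*(np.cos(t)*X+np.sin(t)*Y)+[0,0,.024] for t in np.radians(30+60*np.arange(6))])
        st=np.array([o+[0,0,.024+h/1000]])
        pc=proj(c,o+[0,0,.024])[0].astype(int)
        u0,v0=max(pc[0]-35,0),max(pc[1]-35,0)
        z=cv2.resize(k[v0:v0+70,u0:u0+70],(260,260),interpolation=cv2.INTER_CUBIC); f=260/70
        q=((proj(c,hexp)-[u0,v0])*f).astype(int); cv2.polylines(z,[q],True,(0,255,0),1)
        s=((proj(c,st)[0]-[u0,v0])*f).astype(int); cv2.circle(z,tuple(int(i) for i in s),4,(0,0,255),-1)
        row.append(z)
    out.append(np.hstack(row))
cv2.imwrite('pics/m1.png',np.vstack(out))
E
```

```text
[[0.6641 0.3482 0.024 ]
 [0.6812 0.0826 0.024 ]
 [0.5739 0.0638 0.024 ]
 [0.5541 0.3455 0.024 ]]
ctr [0.6183 0.21   0.024 ] yaw 3.8628126565357834 0.26617651533944053 0.28242887937778155 0.11002692480982944
ring z.024 [[0.6072 0.2108 0.024 ]] stem top [0.6257 0.2125 0.106 ] [[0.6173 0.2125 0.124 ]]
```

View pics/m1.png

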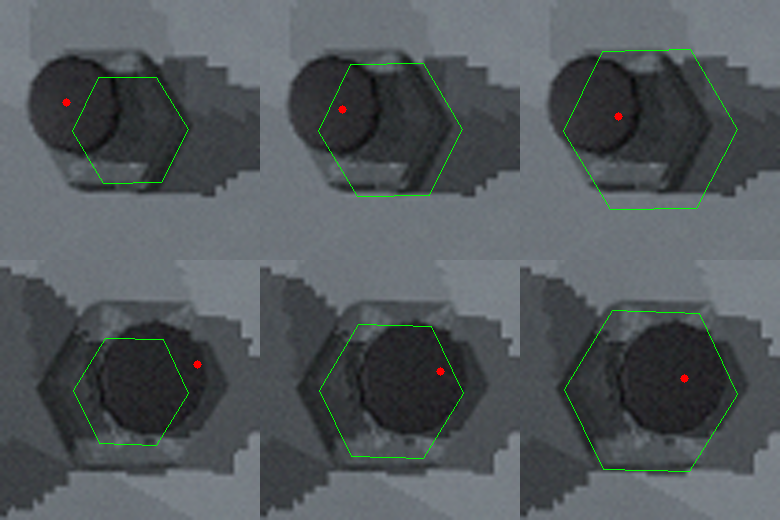

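The 30 mm outline fits the left bolt and the 36 mm outline fits the right one. The middle bolt should therefore be the 24, which takes the red socket. I take the cap now.

Scaled: 0.124 m is 0.1653, 0.12 m is 0.16.

>>> apply_moves([
  [[0.16,0,0],0,0.2],
  [[0.16,0,0],0,0.2],
  [[0.16,0,0],0,0.2],
  [[0.16,0,0.04],0,0.2],
  [[0.16,0,0.08],0,0.2],
  [[0.16,0,0.12],0,0.2],
  [[0.16,0,0.1467],0,0.2],
  [[0.16,0,0.1653],0,0.2],
  [[0.16,0,0.1653],0,0.2],
  [[0.16,0,0.1653],0,1],
  [[0.16,0,0.1653],0,1],
  [[0.16,0,0.1653],0,1],
], force=20)

```text
t: 3.55
position: [0.6202, 0.2118, 0.1118]
tcp_rot: [-0.0, 0.999, 0.036, 0.002]
force: [0.0, -0.4, -0.3]
gripper_width: 0.604
grasp_force: 0.0
```

>>> apply_moves([
  [[0,0,0],0,1],
  [[0,0,0],0,1],
  [[0,0,0],0,1],
  [[0,0,0],0,1],
])

```text
t: 3.88
position: [0.6187, 0.212, 0.1097]
tcp_rot: [-0.0, 0.999, 0.036, 0.0]
force: [0.2, -0.7, -0.8]
gripper_width: 0.312
grasp_force: 0.0
```

Scaled: -0.12 m is -0.16, -0.11 m is -0.1467.

>>> apply_moves([
  [[0,0,0],0,1],
  [[0,0,0],0,1],
  [[0,0,0],0,1],
  [[0,0,-0.0267],0,1],
  [[0,0,-0.0667],0,1],
  [[0,0,-0.1067],0,1],
  [[0,0,-0.1467],0,1],
  [[0,0,-0.16],0,1],
  [[0,0,-0.16],0,1],
])

```text
t: 4.63
position: [0.6204, 0.2122, 0.2328]
tcp_rot: [-0.0, 0.999, 0.036, 0.003]
force: [0.7, 1.2, -1.0]
gripper_width: 0.258
grasp_force: 20.0
```

```bash
python3 - <<'E'
from h import *
c=imaging.camera('wrist'); save(c,'w3.png')
s=bot.state(); print(s['position'],s['force'],s['grasp_force'],s['gripper_width'],Rq(s['tcp_rot'])[:,0]);c=imaging.camera('side'); print(blobs(c,(105,130,40),(125,255,255),300))
E
```

```text
[0.61901171 0.21199827 0.22972147] [ 1.04468202  0.46736642 -2.66689969] 19.99313235282898 0.25920141163387717 [0.99738339 0.0722728  0.00173557]
[([395, 122, 47, 42, 1066], [416.3, 144.9]), ([495, 147, 49, 46, 1104], [517.3, 172.7]), ([208, 218, 34, 57, 1154], [226.0, 252.5])]
```

Scaled: -0.208 m is -0.2773, -0.19 m is -0.2533.

>>> apply_moves([
  [[-0.0533,0.0267,0],0,1],
  [[-0.1067,0.0533,0],0,1],
  [[-0.16,0.08,0],0,1],
  [[-0.2133,0.1067,0],0,1],
  [[-0.2533,0.1267,0],0,1],
  [[-0.2773,0.1333,0.0267],0,1],
  [[-0.2773,0.1333,0.0667],0,1],
  [[-0.2773,0.1333,0.1067],0,1],
  [[-0.2773,0.1333,0.1467],0,1],
  [[-0.2773,0.1333,0.1733],0,1],
  [[-0.2773,0.1333,0.184],0,1],
  [[-0.2773,0.1333,0.1893],0,1],
])

```text
t: 5.73
position: [0.4153, 0.0975, 0.0854]
tcp_rot: [-0.001, 0.999, 0.036, -0.004]
force: [-9.4, 1.2, 23.1]
gripper_width: 0.255
grasp_force: 20.0
```

Scaled: 0.002 m is 0.0027, 0.001 m is 0.0013.

>>> apply_moves([
  [[0,0,0.0013],0,1],
  [[0,0,0.0027],0,1],
  [[0,0,0.0027],0,1],
])

```text
t: 5.98
position: [0.4178, 0.0973, 0.0854]
tcp_rot: [-0.0, 0.999, 0.036, -0.001]
force: [-2.8, 0.6, 4.3]
gripper_width: 0.257
grasp_force: 20.0
```

Scaled: -0.145 m is -0.1933, -0.12 m is -0.16.

>>> apply_moves([
  [[0,0,0],0,0.4],
  [[0,0,0],0,0.4],
  [[0,0,0],0,0.4],
  [[0,0,-0.0133],0,0.2],
  [[0,0,-0.0533],0,0.2],
  [[0,0,-0.1067],0,0],
  [[0,0,-0.16],0,0],
  [[0.0533,-0.04,-0.1933],0,0],
  [[0.1067,-0.08,-0.1933],0,0],
  [[0.16,-0.12,-0.1933],0,0],
  [[0.16,-0.14,-0.1933],0,0],
  [[0.16,-0.14,-0.1933],0,0],
])

```text
t: 6.98
position: [0.5329, 0.2149, 0.23]
tcp_rot: [-0.001, 0.999, 0.038, 0.0]
force: [0.1, 1.2, 0.2]
gripper_width: 0.999
grasp_force: 0.0
```

```bash
python3 - <<'E'
from h import *
c=imaging.camera('wrist'); save(c,'w4.png');np.save('w4.npy',c,allow_pickle=True)
s=bot.state(); print(s['t'],s['position'],s['gripper_width'],Rq(s['tcp_rot'])[:,0],np.abs(s['dq']).max());S=imaging.camera('side'); save(S,'s4.png')
T=imaging.camera('top');save(T,'t4.png')
a=c['pixels'][:200,120:520,::-1]; b=cv2.resize(a,(800,400),interpolation=cv2.INTER_CUBIC)
d=cv2.resize(T['pixels'][200:300,180:380,::-1],(400,200)); e=cv2.resize(S['pixels'][220:370,180:480,::-1],(400,200))
cv2.imwrite('pics/m4.png',np.vstack([b,np.hstack([d,e])]))
E
```

```text
7.0333 [0.53128002 0.2126798  0.22993839] 1.0003241611533455 [ 9.97161387e-01  7.52883548e-02 -9.11569723e-04] 0.07465933950584608
```

View pics/m4.png

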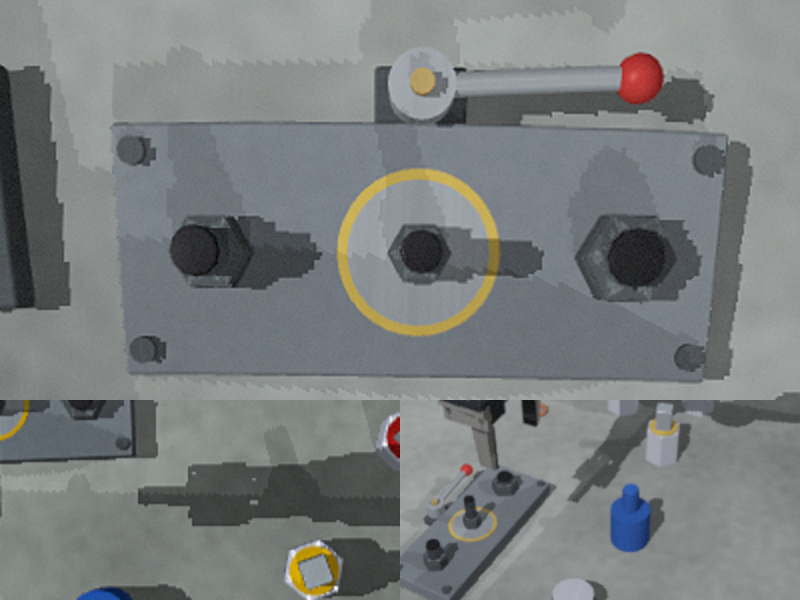

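The cap is off and stands upright on the bench (side crop). The middle nut is the smallest, with the tall stud, so it is the 24 and takes red. Next I measure the seat from all three cameras and head for red.

```bash
cat >> h.py <<'E'
def ringfit(c,box,z=.024):
    h=cv2.cvtColor(c['pixels'],cv2.COLOR_RGB2HSV); m=cv2.inRange(h,np.array((17,70,60)),np.array((34,255,255)))
    u0,v0,u1,v1=box; k=np.zeros_like(m);k[v0:v1,u0:u1]=m[v0:v1,u0:u1]
    v,u=np.nonzero(k); P=onz(c,np.c_[u,v],z)[:,:2]
    from scipy.optimize import least_squares
    f=least_squares(lambda p:np.hypot(*(P-p[:2]).T)-p[2],[*P.mean(0),.03],loss='soft_l1',f_scale=.001)
    return f.x,len(u)
E
python3 - <<'E'
from h import *
np.set_printoptions(precision=4,suppress=True)
c=np.load('w4.npy',allow_pickle=True).item();T=imaging.camera('top');S=imaging.camera('side')
print('W',ringfit(c,(280,80,375,175)));print('T',ringfit(T,(150,175,205,225)));print('S',ringfit(S,(205,285,260,330)))
P=onz(c,[(176,62.5),(483.5,67.5),(474,190.5),(184.5,187)],.024); print(P, P.mean(0))
d=P[0]-P[1]; e=P[3]-P[2]; print(np.degrees(np.arctan2(-d[0],d[1])),np.degrees(np.arctan2(-e[0],e[1])),np.linalg.norm(d),np.linalg.norm(e))
# cap stem
for n,cc,b in (('T',T,None),('S',S,None)): print(n,blobs(cc,(105,130,40),(125,255,255),300))
E
```

```text
W (array([0.6191, 0.2127, 0.0339]), 1283)
T (array([0.6215, 0.212 , 0.0339]), 248)
S (array([0.6194, 0.2134, 0.0344]), 201)
[[0.6643 0.3493 0.024 ]
 [0.6811 0.082  0.024 ]
 [0.5733 0.0724 0.024 ]
 [0.5559 0.342  0.024 ]] [0.6187 0.2114 0.024 ]
3.592848603138121 3.6967546084887872 0.2677336549229997 0.2701975465964893
T [([562, 195, 78, 50, 1863], [597.0, 218.0]), ([458, 284, 16, 27, 347], [465.5, 296.7]), ([213, 294, 36, 32, 893], [230.5, 309.2]), ([565, 350, 75, 56, 2015], [596.6, 377.5])]
S [([395, 122, 47, 42, 1069], [416.3, 144.9]), ([495, 147, 49, 46, 1094], [517.3, 172.7]), ([338, 283, 30, 51, 1175], [352.1, 310.3])]
```

Scaled: 0.395 m is 0.5267, 0.36 m is 0.48.

>>> apply_moves([
  [[0,0.0533,-0.0267],0,0],
  [[0,0.1067,-0.04],0,0],
  [[0,0.16,-0.04],0,0],
  [[0,0.2133,-0.04],0,0],
  [[0,0.2667,-0.04],0,0],
  [[0,0.32,-0.04],0,0],
  [[0,0.3733,-0.04],0,0],
  [[0,0.4267,-0.04],0,0],
  [[0,0.48,-0.04],0,0],
  [[0,0.5267,-0.04],0,0],
  [[0,0.5267,-0.04],0,0],
  [[0,0.5267,-0.04],0,0],
])

```text
t: 8.23
position: [0.5578, -0.1854, 0.2607]
tcp_rot: [-0.0, 0.999, 0.034, 0.0]
force: [-0.1, 1.4, -0.3]
gripper_width: 0.999
grasp_force: 0.0
```

```bash
python3 - <<'E'
from h import *
c=imaging.camera('wrist'); save(c,'w5.png');np.save('w5.npy',c,allow_pickle=True)
s=bot.state(); print(s['t'],s['position'],Rq(s['tcp_rot'])[:,0],np.abs(s['dq']).max())
b=blobs(c,(0,120,60),(6,255,255),100);print(b)
u,v=[int(x) for x in proj(c,[.592,-.191,.07])[0]]; u0=max(u-50,0);v0=max(v-60,0);print(u0,v0)
cv2.imwrite('pics/m5.png',cv2.resize(c['pixels'][v0:v0+100,u0:u0+100,::-1],(600,600),interpolation=cv2.INTER_CUBIC))
E
```

```text
8.2833 [ 0.558033   -0.18388466  0.26069699] [9.97552337e-01 6.99234479e-02 2.16316434e-04] 0.040534119663681305
[([0, 46, 16, 21, 250], [6.3, 56.2]), ([301, 161, 51, 51, 777], [324.5, 181.1]), ([600, 285, 40, 68, 1482], [622.3, 320.9])]
277 127
```

View pics/m5.png

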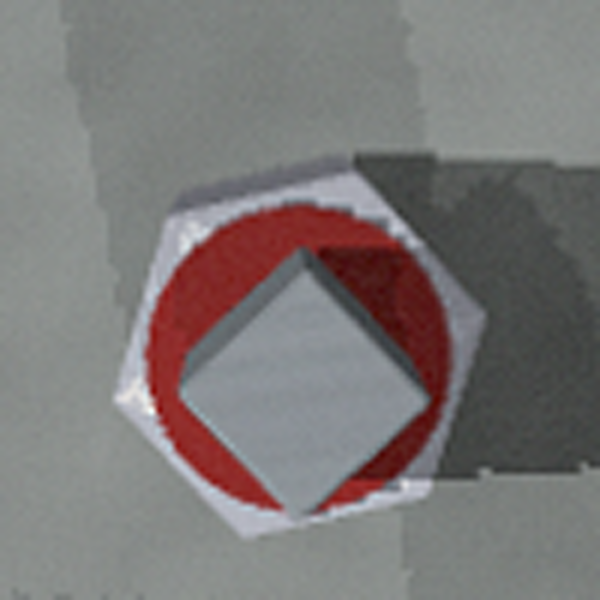

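The crop shows the adapter top face with corners (303,265), (430,400), (298,517), (180,390). The hex rim corners are (170,213), (355,168), (487,318), (432,490), (250,538), (115,402).

```bash
python3 - <<'E'
from h import *
np.set_printoptions(precision=4,suppress=True)
c=np.load('w5.npy',allow_pickle=True).item();o=np.array([277,127])-0.4
T=imaging.camera('top')
A=np.array([(303,265),(430,400),(298,517),(180,390)])/6+o
H=np.array([(170,213),(355,168),(487,318),(432,490),(250,538),(115,402)])/6+o
for z,P in ((.1,A),(.06,H)):
    Q=onz(c,P,z);m=Q.mean(0);e=np.roll(Q,-1,0)-Q; print(m,np.linalg.norm(e[:,:2],axis=1)*1e3,'edge dirs',np.degrees(np.arctan2(e[:,1],e[:,0])))
b=tri((c,A.mean(0)),(T,(388.5,216.7)));print('tri',b)
st=bot.state();M=Rq(st['tcp_rot']);print(np.degrees(np.arctan2(M[1,0],M[0,0])),'tool delta',M.T@(onz(c,A,.1).mean(0)-st['position']),st['joint_positions'])
E
```

```text
[ 0.5919 -0.19    0.1   ] [24.9096 23.9006 23.6137 23.4117] edge dirs [-132.3495  136.1146   46.4623  -40.7331]
[ 0.5917 -0.1908  0.06  ] [28.2486 29.9339 27.4386 28.9466 29.429  29.5723] edge dirs [ -72.6027 -133.7779  167.4779  108.9799   48.1056  -13.0129]
tri [ 0.5921 -0.1905  0.1022]
4.105602254901091 tool delta [0.033  0.0096 0.1607] [-0.5224  0.173   1.5263  0.0004  1.4423  0.9766]
```

Scaled: 0.177 m is 0.236, 0.033 m is 0.044, -43.3 degrees is -0.4811.

>>> apply_moves([
  [[0.044,0.0133,0],-0.0778,0],
  [[0.044,0.0133,0.0267],-0.1556,0],
  [[0.044,0.0133,0.0533],-0.2333,0],
  [[0.044,0.0133,0.08],-0.3111,0.1],
  [[0.044,0.0133,0.1067],-0.3889,0.2],
  [[0.044,0.0133,0.1333],-0.4667,0.3],
  [[0.044,0.0133,0.1533],-0.4811,0.3],
  [[0.044,0.0133,0.18],-0.4811,0.3],
  [[0.044,0.0133,0.2067],-0.4811,0.3],
  [[0.044,0.0133,0.2267],-0.4811,0.3],
  [[0.044,0.0133,0.236],-0.4811,0.3],
  [[0.044,0.0133,0.236],-0.4811,0.3],
])

```text
t: 9.33
position: [0.5913, -0.1889, 0.0817]
tcp_rot: [-0.002, 0.915, 0.403, -0.001]
force: [-0.2, 0.4, 0.0]
gripper_width: 0.703
grasp_force: 0.0
```

>>> apply_moves([
  [[0,0,0],0,1],
  [[0,0,0],0,1],
  [[0,0,0],0,1],
  [[0,0,0],0,1],
  [[0,0,0],0,1],
  [[0,0,0],0,1],
  [[0,0,0],0,1],
  [[0,0,0],0,1],
], force=30)

```text
t: 10.0
position: [0.5926, -0.191, 0.0836]
tcp_rot: [-0.0, 0.916, 0.402, 0.0]
force: [-1.5, 1.7, 1.6]
gripper_width: 0.27
grasp_force: 30.0
```

```bash
python3 - <<'E'
from h import *
s=bot.state();M=Rq(s['tcp_rot']);print(s['position'],s['force'],s['gripper_width'],s['grasp_force'],np.degrees(np.arctan2(M[1,0],M[0,0])))
E
```

```text
[ 0.59262323 -0.19098949  0.08356596] [-1.53110025  1.67438763  1.58810439] 0.269824317382727 29.980153441429138 47.43861418689786
```

Scaled: 0.26 m is 0.3467, 0.21 m is 0.28, 13.7 degrees is 0.1522.

>>> apply_moves([
  [[0,0,-0.04],0,1],
  [[0,0,-0.0933],0,1],
  [[0,0,-0.1467],0,1],
  [[0.04,-0.032,-0.1733],0.0222,1],
  [[0.08,-0.064,-0.1733],0.0444,1],
  [[0.12,-0.096,-0.1733],0.0667,1],
  [[0.16,-0.128,-0.1733],0.0889,1],
  [[0.2,-0.16,-0.1733],0.1111,1],
  [[0.24,-0.192,-0.1733],0.1333,1],
  [[0.28,-0.224,-0.1733],0.1522,1],
  [[0.32,-0.256,-0.1733],0.1522,1],
  [[0.3467,-0.2773,-0.1733],0.1522,1],
])

```text
t: 11.0
position: [0.614, 0.1448, 0.2117]
tcp_rot: [-0.001, 0.957, 0.291, -0.001]
force: [0.9, -0.5, -3.5]
gripper_width: 0.267
grasp_force: 30.0
```

```bash
python3 - <<'E'
from h import *
s=bot.state();M=Rq(s['tcp_rot']);p=s['position'];print(p,s['grasp_force'],np.degrees(np.arctan2(M[1,0],M[0,0])),M.T@(np.array([.6197,.2127,p[2]])-p))
c=imaging.camera('wrist');save(c,'w6.png')
E
```

```text
[0.6139982  0.14477427 0.21172604] 29.997008442878723 33.84681810851467 [ 4.25683672e-02 -5.32385632e-02  7.19174312e-05]
```

>>> apply_moves([
  [[0.0267,-0.036,0],0,1],
  [[0.056,-0.0707,0],0,1],
  [[0.056,-0.0707,0],0,1],
  [[0.056,-0.0707,0],0,1],
  [[0.056,-0.0707,0],0,1],
])

```text
t: 11.47
position: [0.6201, 0.208, 0.212]
tcp_rot: [0.0, 0.957, 0.29, -0.001]
force: [0.0, 0.6, -4.6]
gripper_width: 0.267
grasp_force: 30.0
```

```bash
python3 - <<'E'
from h import *
np.set_printoptions(precision=4,suppress=True)
s=bot.state();M=Rq(s['tcp_rot']);p=s['position'];print(p,s['dq'],np.degrees(np.arctan2(M[1,0],M[0,0])),M[:,2],M.T@(np.array([.6197,.2127,p[2]])-p))
c=imaging.camera('wrist');S=imaging.camera('side');T=imaging.camera('top')
cv2.imwrite('pics/m6.png',np.hstack([cv2.resize(c['pixels'][:,:,::-1],(440,330)),cv2.resize(S['pixels'][220:370,180:340,::-1],(352,330),interpolation=cv2.INTER_CUBIC)]))
E
```

```text
[0.6201 0.208  0.212 ] [-0.0227 -0.0111  0.0009  0.0017 -0.0004  0.0007] 33.755861922435614 [-0.0021 -0.001  -1.    ] [ 0.0022 -0.0042 -0.    ]
```

View pics/m6.png

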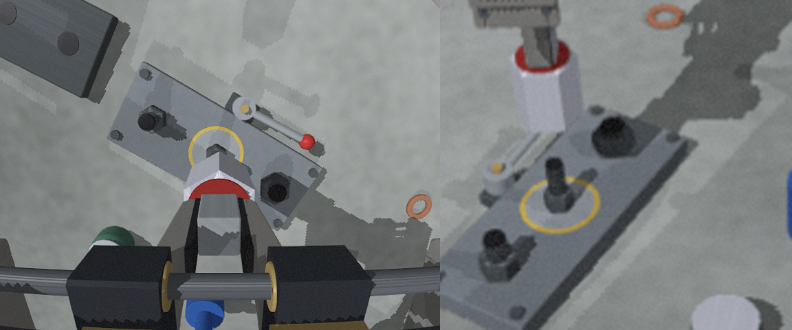

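The socket is held level above the seat and red is the one in the fingers. I correct by about 2 and 4 mm and descend.

Scaled: 0.081 m is 0.108, -0.004 m is -0.0053.

>>> apply_moves([
  [[0.0027,-0.0053,0],0,1],
  [[0.0027,-0.0053,0.0267],0,1],
  [[0.0027,-0.0053,0.0533],0,1],
  [[0.0027,-0.0053,0.0733],0,1],
  [[0.0027,-0.0053,0.0867],0,1],
  [[0.0027,-0.0053,0.1],0,1],
  [[0.0027,-0.0053,0.108],0,1],
  [[0.0027,-0.0053,0.108],0,1],
  [[0.0027,-0.0053,0.108],0,1],
])

```text
t: 12.37
position: [0.6205, 0.213, 0.1327]
tcp_rot: [0.0, 0.957, 0.29, 0.0]
force: [0.1, -0.1, -4.2]
gripper_width: 0.271
grasp_force: 30.0
```

```bash
python3 - <<'E'
from h import *
np.set_printoptions(precision=4,suppress=True)
s=bot.state();M=Rq(s['tcp_rot']);p=s['position'];print(p,s['force'],s['wrist_torque'],np.degrees(np.arctan2(M[1,0],M[0,0])),M.T@(np.array([.6197,.2127,p[2]])-p))
E
```

```text
[0.6205 0.213  0.1327] [ 0.0788 -0.112  -4.2391] [ 0.0397 -0.0165  0.033 ] 33.73031262846416 [-0.0008 -0.0002 -0.    ]
```

Scaled: 0.013 m is 0.0173, -0.0005 m is -0.0007.

>>> apply_moves([
  [[-0.0007,0,0.0053],0,1],
  [[-0.0007,0,0.0093],0,1],
  [[-0.0007,0,0.012],0,1],
  [[-0.0007,0,0.0147],0,1],
  [[-0.0007,0,0.0173],0,1],
  [[-0.0007,0,0.0173],0,1],
])

```text
t: 12.87
position: [0.6195, 0.2127, 0.1187]
tcp_rot: [-0.0, 0.957, 0.29, -0.0]
force: [-0.7, 0.6, -4.0]
gripper_width: 0.267
grasp_force: 30.0
```

Scaled: 0.012 m is 0.016, 0.011 m is 0.0147.

>>> apply_moves([
  [[0,0,0.004],0,1],
  [[0,0,0.008],0,1],
  [[0,0,0.0107],0,1],
  [[0,0,0.0127],0,1],
  [[0,0,0.0147],0,1],
  [[0,0,0.016],0,1],
  [[0,0,0.016],0,1],
  [[0,0,0.016],0,1],
])

```text
t: 13.53
position: [0.6198, 0.2128, 0.1077]
tcp_rot: [0.0, 0.957, 0.29, 0.0]
force: [-2.1, -0.4, -1.5]
gripper_width: 0.27
grasp_force: 30.0
```

```bash
python3 - <<'E'
from h import *
np.set_printoptions(precision=4,suppress=True)
s=bot.state();M=Rq(s['tcp_rot']);p=s['position'];print(s['t'],p,s['force'],s['wrist_torque'],s['grasp_force'],M[:,2])
S=imaging.camera('side');T=imaging.camera('top')
cv2.imwrite('pics/m7.png',np.hstack([cv2.resize(T['pixels'][140:350,90:510,::-1],(400,200)),cv2.resize(S['pixels'][180:400,170:450,::-1],(400,314))[:200],]))
cv2.imwrite('pics/m7.png',np.vstack([cv2.imread('pics/m7.png'),cv2.resize(S['pixels'][180:400,150:450,::-1],(545,400))[:, :].copy() if 0 else cv2.copyMakeBorder(cv2.resize(S['pixels'][180:400,150:450,::-1],(545,400)),0,0,0,255,cv2.BORDER_CONSTANT)]))
E
```

```text
13.5333 [0.6198 0.2128 0.1077] [-2.14   -0.4438 -1.5386] [-0.0523  0.2997  0.0345] 29.998621344566345 [ 0.0002  0.     -1.    ]
```

View pics/m7.png

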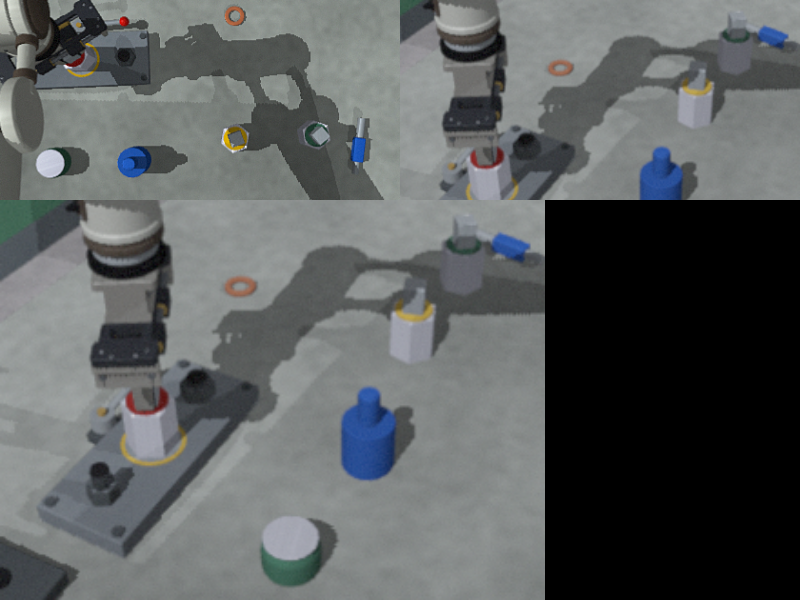

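The picture shows the red socket mouth down inside the yellow ring. The cap, yellow and green stand upright, and the tin, washer and gauge are where they were. I press slightly to confirm it has reached the plate.

Scaled: 0.002 m is 0.0027, 0.001 m is 0.0013.

>>> apply_moves([
  [[0,0,0.0013],0,1],
  [[0,0,0.0027],0,1],
  [[0,0,0.0027],0,1],
  [[0,0,0.0027],0,1],
  [[0,0,0.0027],0,1],
])

```text
t: 14.05
position: [0.62, 0.2129, 0.1077]
tcp_rot: [0.0, 0.957, 0.29, 0.0]
force: [-6.8, -1.2, 9.8]
gripper_width: 0.271
grasp_force: 30.0
```

Pressed 2 mm further, it stays at z = 0.1077 with the force rising. That is exactly 24 mm above the height at which it was gripped on the bench, so it is home.

```bash
python3 -c "
from h import *
print(bot.hand_in())"
```

```text
the job is handed in; nothing more can be done
None
```

The job is handed in (no verdict was returned): the blue cap stands upright on the bench, and the red (small) socket is fully home on the middle 24 mm nut, still gripped by its adapter; I tried no other socket, because the two open bolts measured as the 30 and the 36.

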